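# Stack the sample totes on their matching base totes

### The job

Pack up the samples: stack each of the three loose totes squarely on the fixed base tote of its own colour, turned end for end so that the two white tabs are at opposite ends and its feet stand on the lower tote's rim instead of sinking into the slots. Keep the totes upright as you carry them, so no tubes spill, and leave the bottle, the timer and the red-lidded freezer box where they are.

Things in the scene. Friction and masses are not known exactly. Their poses are not given: they have to be found in the camera images.
- tote_blue: loose open blue tote of white-capped tubes. Origin: underside centre; +x along its length to the white tab (10 mm out from the rim). Rim 120 x 66 mm (x, y), 56 high; walls 4 thick, vertical above 30 mm, solid from x = -8 to 32: grip the width there. Tub below 102 x 48. 4 feet, 10 wide, 8 mm up, at x = 44 and -20; rim slots 24 wide, 22 deep at the same x. 0.13 to 0.25 kg
- tote_yellow: loose open yellow tote of white-capped tubes. Origin: underside centre; +x along its length to the white tab (10 mm out from the rim). Rim 120 x 66 mm (x, y), 56 high; walls 4 thick, vertical above 30 mm, solid from x = -8 to 32: grip the width there. Tub below 102 x 48. 4 feet, 10 wide, 8 mm up, at x = 44 and -20; rim slots 24 wide, 22 deep at the same x. 0.13 to 0.25 kg
- tote_green: loose open green tote of white-capped tubes. Origin: underside centre; +x along its length to the white tab (10 mm out from the rim). Rim 120 x 66 mm (x, y), 56 high; walls 4 thick, vertical above 30 mm, solid from x = -8 to 32: grip the width there. Tub below 102 x 48. 4 feet, 10 wide, 8 mm up, at x = 44 and -20; rim slots 24 wide, 22 deep at the same x. 0.13 to 0.25 kg
- base_blue: fixed blue tote, same moulding, black-capped tubes, on a black plate 136 x 84 x 4 mm. Origin: plate's underside centre; +x along its length to its white tab. Rim top z = 60 mm, mouth 112 x 58 (5 mm play round a tub). Tote turned end for end (x opposed): feet stand on this rim, its origin at 0, 0, 52 mm here, tub 8 mm deep. Same way round it sinks 18 mm lower
- base_yellow: fixed yellow tote, same moulding, black-capped tubes, on a black plate 136 x 84 x 4 mm. Origin: plate's underside centre; +x along its length to its white tab. Rim top z = 60 mm, mouth 112 x 58 (5 mm play round a tub). Tote turned end for end (x opposed): feet stand on this rim, its origin at 0, 0, 52 mm here, tub 8 mm deep. Same way round it sinks 18 mm lower
- base_green: fixed green tote, same moulding, black-capped tubes, on a black plate 136 x 84 x 4 mm. Origin: plate's underside centre; +x along its length to its white tab. Rim top z = 60 mm, mouth 112 x 58 (5 mm play round a tub). Tote turned end for end (x opposed): feet stand on this rim, its origin at 0, 0, 52 mm here, tub 8 mm deep. Same way round it sinks 18 mm lower
- bottle: bystander: clear reagent bottle with blue cap, 70 mm diameter, 150 mm high, standing loose; origin at centre of underside
- timer: bystander: flat white bench timer with green display, 60 x 75 x 24 mm, loose; origin at centre of underside
- freezer_box: bystander: white cardboard freezer box with red lid, 92 x 92 x 53 mm, loose; origin at centre of underside

How it is judged:
By the outcome, as a careful person would: the job done as asked, in the order asked, and still so for the second after the job is handed in, with the robot touching nothing.
It also fails if it takes over 86 s, if anything falls off the work surface, if the arm or the gripper's body presses on something with over 40 N, if the wrist force passes 120 N, or if a joint passes its speed limit or range.

### The arm

A 6-joint arm with a two-finger parallel gripper is mounted at the origin on the work surface. World frame = base frame: x ahead of the robot, y to its left, z up, the work surface at z = 0. Lengths are in m, angles in degrees, forces in N, time in s.
With the tool pointing down it reaches from about 0.35 to 0.875 m from the base axis. Payload 4.2 kg.
Tool frame: the origin (TCP) lies between the finger pads; the fingertips stand 17 mm ahead of it and the grasp point (between the pads) lies 2 mm behind it; z points along the fingers, y is the line along which they close (so a half turn about z gives the same grasp; the last joint's range is limited). The gripper opens to 87 mm and grips with 3 to 60 N. Pads are 19 mm wide; open, the fingers measure 117 mm over their backs; the gripper's body (75 mm by 190 mm) begins 51 mm behind the grasp point.
Start: joints at [-59.84, 22.042, 0.453, 0, -68.411, -14.817], TCP at [0.165, -0.603, 0.24] pointing down, gripper open.
Joint ranges: [-179.83, 179.83], [-69.29, 118.12], [-61.27, 80.66], [-181.25, 117.63], [-171.15, -9.14], [-177.46, 177.46]. Speed limits (degrees/s): [159.86, 159.86, 180, 180, 180, 180].

### API

Orientations are given as a 3x3 rotation matrix whose columns are the frame's x, y, z axes.
In Python, from station import r gives the robot as it stands.
- The arm moves only by the tool servo_tool, never from a script. Its argument "targets" is a list of rows, each a list of 5 numbers: the shift along the world's x, y, z in units of 30 mm (1.0 is 30 mm), then the turn about the world's z in rad, then the finger opening in mm, from 0 to 87. In form: [[x, y, z, turn, gripper], ...]. A call has exactly 5 rows; each row is the pose to reach, as a shift and turn from the pose commanded when the call began; what a row does not reach only later rows make up. A row lasts 1/12 s, in which the tool goes at most 41.7 mm and 7.16 degrees, less where a joint would pass 70% of its speed; a pose out of reach is approached as far as the arm can. A call with a gripper value outside its range is refused whole. The fingers move at their own pace and stop on an object; the grip force is fixed at half the most. Time passes only in rows, so rows that repeat a pose let the fingers close, or fill a call up. It gives the time, the measured TCP pose, the force, the opening and the grip force at its end, in the units of the state.
- r.sense(): the state, without advancing time (a new reading comes with each control period).
- r.capture(name): name is "scene" or "top"; returns a dict with "pixels" (384x512x3 uint8, red, green, blue), "fx", "fy", "cx", "cy" (pixels), "world_from_camera" (4x4, takes a point from camera to world coordinates). Camera axes: x right, y down, z forward; pixel columns grow to the right and rows downward; lengths in m; the calibration is good to about 2 mm. A picture is of the moment at which its call begins. There is no depth.
- r.finish_job(): hands the job in; it is judged then, once.
The state is a dict: "time_s": time; "joints": joint angles; "joint_velocities": joint speeds; "effort": joint torques, N m; "tcp_pos": TCP position; "ee_rot": TCP orientation; "wrist_force": force on the tool from outside, world axes, zero at the start; "moment": the same for the moment, N m; "gripper_width": opening from 0.0 (shut) to 1.0 (fully open); "gripper_force": force on a finger pad.
Only numpy, scipy, OpenCV 4.12 (cv2) and the standard library are available. Lean on these libraries where they do the work, as an engineer would, in place of code of your own. Each camera call takes 0.05 s, during which the arm holds its last target. There are 200 camera calls.

## Working session

There is one attempt and no reset: what is moved stays moved. The work goes in short steps, Python scripts to look and compute and a tool call to move; the robot and the scene stay as the last step left them, time stands still between calls to the robot, and variables do not carry over. Pictures are saved under pics/ and viewed, at most 14 in all, crops included, and the job is handed in when it is done.

Besides the shell and the picture viewer there is one more tool, called after ">>>" in YAML: its name, and indented under it one key for each argument. servo_tool: Moves the arm, as the interface text tells. Its arguments: {"type":"object","properties":{"targets":{"type":"array","items":{"type":"array","items":{"type":"number"}}}},"required":["targets"]}

```bash
mkdir -p pics; ls; python3 - <<'E'
from station import r
import cv2,numpy as np
np.set_printoptions(precision=4,suppress=True)
for n in("scene","top"):
    c=r.capture(n); cv2.imwrite(f"pics/{n}0.png",c["pixels"][:,:,::-1]); print(n,c["fx"],c["cx"],c["cy"]);print(np.array(c["world_from_camera"]))
s=r.sense();print(s["time_s"],s["tcp_pos"],s["ee_rot"],s["gripper_width"])
E
```

```text
pics
scene 380.60992591318126 258.68606271288024 186.76949299027225
[[-0.617   0.5628 -0.55    1.1737]
 [ 0.7868  0.4285 -0.4442  0.5013]
 [-0.0144 -0.7068 -0.7072  0.8601]
 [ 0.      0.      0.      1.    ]]
top 494.4383427978356 246.77134638891803 188.58315474565106
[[ 0.0228 -0.9954  0.0932  0.3707]
 [-0.9997 -0.0239 -0.011  -0.0019]
 [ 0.0132 -0.093  -0.9956  1.392 ]
 [ 0.      0.      0.      1.    ]]
0.1 [ 0.1652 -0.6022  0.2386] [[-0.9644 -0.2645 -0.0006]
 [-0.2645  0.9644  0.0019]
 [ 0.0001  0.002  -1.    ]] 1.0021425050603643
```

View pics/top0.png

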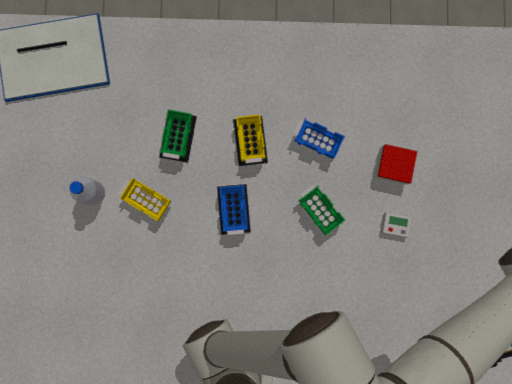

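View pics/scene0.png

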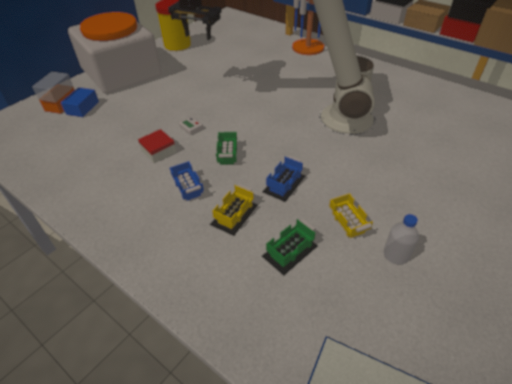

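```bash
python3 - <<'E'
import cv2,numpy as np
i=cv2.imread("pics/top0.png")
p=[(320,138),(321,210),(146,200),(236,209),(250,139),(178,136)]
t=[cv2.resize(i[y-33:y+33,x-33:x+33],(264,264),interpolation=cv2.INTER_CUBIC) for x,y in p]
cv2.imwrite("pics/z0.png",np.vstack([np.hstack(t[:3]),np.hstack(t[3:])]))
E
```

```text
(no output)
```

View pics/z0.png

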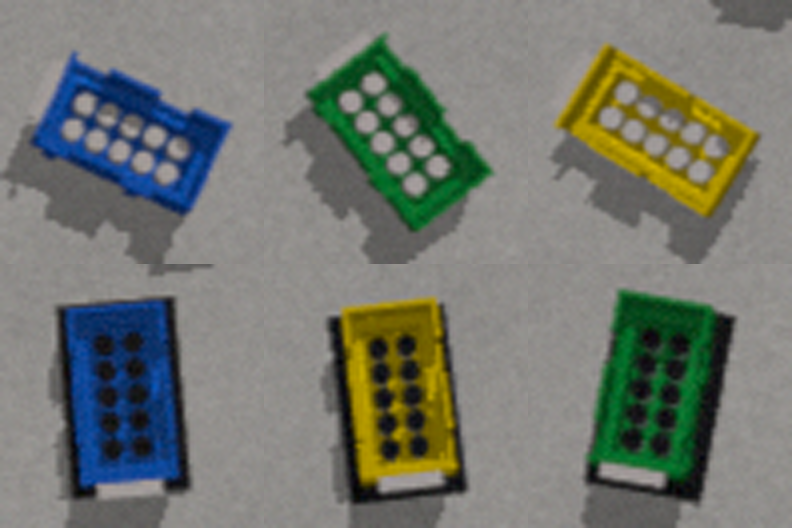

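```bash
cat > h.py <<'E'
from station import r
import cv2,numpy as np
H={'blue':((105,122),),'yellow':((20,32),),'green':((50,80),)}
def plane(c,uv,z):
    W=np.array(c["world_from_camera"]);uv=np.atleast_2d(uv)
    d=np.c_[(uv[:,0]-c["cx"])/c["fx"],(uv[:,1]-c["cy"])/c["fy"],np.ones(len(uv))]@W[:3,:3].T
    return (W[:3,3]+d*((z-W[2,3])/d[:,2])[:,None])[:,:2]
def blobs(c,col,amin=500):
    h=cv2.cvtColor(c["pixels"],cv2.COLOR_RGB2HSV);(a,b),=H[col]
    m=cv2.inRange(h,(a,120,40),(b,255,255))
    m=cv2.morphologyEx(m,cv2.MORPH_CLOSE,np.ones((3,3)))
    return [k for k in cv2.findContours(m,cv2.RETR_EXTERNAL,cv2.CHAIN_APPROX_NONE)[0] if cv2.contourArea(k)>amin]
def rect(c,k,z):
    # contour points sit on pixel centres: rect is ~1 px (2.7 mm) small in each size
    w=plane(c,k[:,0,:].astype(float),z)*1000
    (x,y),(a,b),t=cv2.minAreaRect(w.astype(np.float32))
    if a<b:a,b,t=b,a,t+90
    return np.array([x,y]),a,b,(t+90)%180-90
E
python3 - <<'E'
from h import *
np.set_printoptions(precision=1,suppress=True)
c=r.capture("top")
for col in H:
    for k in blobs(c,col):
        print(col,k.mean(0)[0],*[ (p,round(a,1),round(b,1),round(t,1)) for z in(.056,.060) for p,a,b,t in[rect(c,k,z)]])
E
```

```text
blue [233.2 207.8] (array([441.9,  18.9]), 123.1, 70.8, 6.4) (array([441.7,  18.9]), 122.7, 70.6, 6.4)
blue [319.1 138.2] (array([ 638.2, -211.8]), 118.3, 74.9, 66.2) (array([ 637.4, -211.2]), 118.0, 74.7, 66.2)
yellow [145.  199.1] (array([460.5, 257.6]), 123.4, 66.3, 60.5) (array([460.2, 256.9]), 123.1, 66.1, 60.5)
yellow [250.3 137.6] (array([637.1, -23.2]), 125.9, 71.2, 8.2) (array([636.3, -23.2]), 125.6, 70.9, 8.2)
green [321.5 210.7] (array([ 441.5, -219.6]), 118.4, 69.3, 38.8) (array([ 441.3, -218.9]), 118.1, 69.0, 38.8)
green [175.9 133.3] (array([643.6, 179.6]), 122.2, 71.4, -8.2) (array([642.8, 179. ]), 121.9, 71.2, -8.2)
```

```bash
cat >> h.py <<'E'
def caps(c,k,z):
    """cap grid: centre and angle from white/black blobs inside a tote's outline"""
    h=cv2.cvtColor(c["pixels"],cv2.COLOR_RGB2HSV);s,v=h[...,1],h[...,2]
    m=np.zeros(s.shape,np.uint8);cv2.fillPoly(m,[cv2.convexHull(k)],255);m=cv2.erode(m,np.ones((7,7)))
    white=((s<70)&(v>90));black=v<45
    best=max((white,black),key=lambda q:(q&(m>0)).sum())
    b=(best&(m>0)).astype(np.uint8)
    n,_,st,ce=cv2.connectedComponentsWithStats(b,connectivity=4)
    p=ce[1:][st[1:,4]>=6]
    w=plane(c,p,z)*1000;q=w-w.mean(0);d=np.linalg.svd(q)[2][0]
    (x,y),_,_=cv2.minAreaRect(w.astype(np.float32))
    return np.array([x,y]),len(p),(np.degrees(np.arctan2(d[1],d[0]))+90)%180-90
def fix(c,k,z,t,L=120,B=66):
    """rim centre in axes at angle t, trimming wall seen below the rim on the side near the camera"""
    W=np.array(c["world_from_camera"]);w=plane(c,k[:,0,:].astype(float),z)*1000
    px=1000*(W[2,3]-z)/c["fx"];o=np.zeros(2);ex=[]
    for a,S in((t,L),(t+90,B)):
        e=np.array([np.cos(np.radians(a)),np.sin(np.radians(a))]);p=w@e;x=np.ptp(p)+px-S;ex.append(x)
        far=np.sign(p.mean()-1000*W[:2,3]@e)
        o+=e*((p.max() if far>0 else p.min())+far*(px/2-S/2))
    return o,ex
E
python3 - <<'E'
from h import *
np.set_printoptions(precision=1,suppress=True)
c=r.capture("top")
for col in H:
    for k in blobs(c,col):
        p,a,b,t=rect(c,k,.058)
        q,n,u=caps(c,k,.045)
        o,ex=fix(c,k,.058,u if n==10 else t)
        print(col,"rect",p,round(t,1),"caps",n,q,round(u,1),"fix",o,np.array(ex))
E
```

```text
blue rect [442.7  19.1] 6.7 caps 10 [441.   18.8] 6.7 fix [444.   23.1] [3.5 7.7]
blue rect [ 638.1 -211.5] 66.2 caps 8 [ 638.7 -210.6] 65.5 fix [ 642.9 -214.2] [ 1. 11.]
yellow rect [460.4 257.4] 60.5 caps 3 [462.3 240.3] 71.5 fix [460.7 260.8] [6.2 2.9]
yellow rect [636.5 -23.2] 8.2 caps 10 [635.2 -22.9] 8.4 fix [641.2 -26.7] [8.  7.9]
green rect [ 441.7 -219.1] 38.8 caps 4 [ 439.6 -220.5] 38.2 fix [ 443.  -221.8] [1.4 5.8]
green rect [643.3 179.3] -8.4 caps 10 [642.6 180.7] -8.6 fix [646.5 182.9] [5.3 8. ]
```

```bash
cat >> h.py <<'E'
def caps(c,k,col):
    """pixel centres of the caps inside an outline: not of the tote's hue"""
    h=cv2.cvtColor(c["pixels"],cv2.COLOR_RGB2HSV);(a,b),=H[col]
    m=np.zeros(h.shape[:2],np.uint8);cv2.fillPoly(m,[cv2.convexHull(k)],255);m=cv2.erode(m,np.ones((7,7)))
    s=h[...,1];v=h[...,2]
    q=(m>0)&((s<110)|(v<50))
    n,_,st,ce=cv2.connectedComponentsWithStats(q.astype(np.uint8),connectivity=4)
    return ce[1:][st[1:,4]>=7]
def ray(c,uv):
    W=np.array(c["world_from_camera"]);d=W[:3,:3]@[(uv[0]-c["cx"])/c["fx"],(uv[1]-c["cy"])/c["fy"],1]
    return W[:3,3],d/np.linalg.norm(d)
def tri(c1,u1,c2,u2):
    (p,d),(q,e)=ray(c1,u1),ray(c2,u2)
    s=np.linalg.lstsq(np.c_[d,-e],q-p,rcond=None)[0];A,B=p+s[0]*d,q+s[1]*e
    return (A+B)*500,np.linalg.norm(A-B)*1000
E
python3 - <<'E'
from h import *
np.set_printoptions(precision=1,suppress=True)
c=r.capture("top");s=r.capture("scene")
for col in H:
    S=[]
    for k in blobs(s,col,250):
        S.append((k,caps(s,k,col)))
    for k in blobs(c,col):
        P=caps(c,k,col);w=plane(c,P,.045)*1000;d=np.linalg.svd(w-w.mean(0))[2][0]
        w0=w.mean(0)
        # matching scene blob
        g=min(S,key=lambda g:np.hypot(*(plane(s,g[0][:,0].mean(0),.045)[0]*1000-w0)))
        print(col,len(P),w0,"ang",np.degrees(np.arctan2(d[1],d[0])).round(1),"grid",np.ptp((w-w0)@d).round(1),"scene n",len(g[1]),*tri(c,P.mean(0),s,g[1].mean(0)))
E
```

```text
blue 10 [441.6  18.8] ang -173.0 grid 72.1 scene n 1 [442.4  18.5  34.2] 1.1305958643145588
blue 1 [ 638.5 -210.9] ang 0.0 grid 0.0 scene n 1 [ 643.8 -215.3   21.5] 1.7172761996281238
yellow 2 [460.2 255.4] ang 152.0 grid 19.6 scene n 1 [461.4 261.   20.5] 1.9246816490179444
yellow 4 [625.8 -24.3] ang -176.9 grid 53.6 scene n 1 [633.1 -28.3  21.2] 9.104076872574186
green 1 [ 442.9 -218.1] ang 0.0 grid 0.0 scene n 1 [ 416.6 -136.8 -387.3] 312.8087719860334
green 3 [632.3 178.4] ang -177.3 grid 43.3 scene n 1 [639.4 179.1  18. ] 6.798131225976513
```

```bash
cat >> h.py <<'E'
def caps(c,k,col):
    """pixel centres of caps inside an outline, by Otsu on the tote colour's weakest channel / brightness"""
    m=np.zeros(c["pixels"].shape[:2],np.uint8);cv2.fillPoly(m,[cv2.convexHull(k)],255);m=cv2.erode(m,np.ones((9,9)))>0
    best=np.zeros((0,2))
    for g,f in((c["pixels"].min(2),cv2.THRESH_BINARY),(c["pixels"].max(2),cv2.THRESH_BINARY_INV)):
        t,_=cv2.threshold(g[m].reshape(-1,1),0,255,cv2.THRESH_OTSU)
        for off in range(-30,50,5):
            q=(g>t+off if f==cv2.THRESH_BINARY else g<t-off)&m
            n,_,st,ce=cv2.connectedComponentsWithStats(q.astype(np.uint8),connectivity=4)
            p=ce[1:][st[1:,4]>=3]
            if n>1 and len(p)<=10 and len(p)>len(best) and st[1:,4].max()<30: best=p
    return best
E
cat > m.py <<'E'
from h import *
np.set_printoptions(precision=1,suppress=True)
c=r.capture("top");s=r.capture("scene")
for col in H:
    S=[(k,caps(s,k,col)) for k in blobs(s,col,250)]
    for k in blobs(c,col):
        P=caps(c,k,col);w=plane(c,P,.035)*1000;w0=w.mean(0);d=np.linalg.svd(w-w0)[2][0];q=(w-w0)@np.array([d,[-d[1],d[0]]]).T
        g=min(S,key=lambda g:np.hypot(*(plane(s,g[0][:,0].mean(0),.045)[0]*1000-w0)))
        print(col,len(P),w0,"ang",np.degrees(np.arctan2(d[1],d[0])).round(1),"grid",np.ptp(q,0),"scene n",len(g[1]),*(tri(c,P.mean(0),s,g[1].mean(0)) if len(g[1]) else ""))
E
python3 m.py
```

```text
blue 10 [442.4  19. ] ang -173.7 grid [72.2 20.8] scene n 5 [443.3  17.3  37.8] 4.126124781584976
blue 10 [ 640.5 -212.1] ang 65.8 grid [71.8 20.3] scene n 5 [ 646.2 -217.9   25.7] 11.41075068191554
yellow 10 [460.5 258.1] ang 61.0 grid [71.3 20. ] scene n 4 [463.6 259.8  10.9] 6.52166109775235
yellow 10 [629.6 -23. ] ang -172.1 grid [71.  21.6] scene n 5 [633.8 -27.1  29. ] 10.089842688334146
green 10 [ 443.1 -219.8] ang -141.1 grid [71.4 20.1] scene n 9 [ 415.7 -135.3 -381. ] 313.8598061944313
green 10 [637.4 177.6] ang 172.0 grid [70.7 20.8] scene n 9 [640.4 178.5  22.4] 1.868602784794035
```

```bash
python3 - <<'E'
from h import *
np.set_printoptions(precision=1,suppress=True)
c=r.capture("top")
for col in("yellow","green","blue"):
  for k in blobs(c,col):
    P=caps(c,k,col); print(col,"caps",P.tolist() if abs(P[:,0].mean()-215)<60 else '')
    v=c["pixels"].max(2);m=np.zeros(v.shape,np.uint8);cv2.fillPoly(m,[cv2.convexHull(k)],255);m=cv2.erode(m,np.ones((7,7)))
    n,_,st,ce=cv2.connectedComponentsWithStats(((v<45)&(m>0)).astype(np.uint8),connectivity=4)
    p=ce[1:][st[1:,4]>=6];w=plane(c,p,.035)*1000
    if n>8:print(st[1:,4],w.round(0).tolist(),w.mean(0))
E
```

```text
yellow caps 
yellow caps [[252.26666666666668, 125.66666666666667], [245.26666666666668, 126.66666666666667], [252.875, 132.375], [245.6875, 132.9375], [253.625, 138.4375], [246.5, 139.0], [247.375, 145.25], [254.5625, 144.75], [255.41176470588235, 151.11764705882354], [248.30769230769232, 151.92307692307693]]
[15 14 15 15 16 14 15 13 16 13] [[674.0, -28.0], [671.0, -8.0], [656.0, -31.0], [654.0, -11.0], [638.0, -33.0], [636.0, -13.0], [621.0, -36.0], [618.0, -16.0], [603.0, -39.0], [600.0, -19.0]] [637.1 -23.3]
green caps 
green caps [[176.66666666666666, 124.0], [183.27272727272728, 125.36363636363636], [175.73333333333332, 130.0], [182.23076923076923, 131.6153846153846], [174.5, 136.5], [181.75, 137.625], [173.625, 142.5], [180.2, 143.4], [172.3, 148.4], [179.125, 149.625]]
[23 21 22 19 21 18 20 18 20 16] [[682.0, 187.0], [678.0, 167.0], [664.0, 189.0], [661.0, 169.0], [646.0, 193.0], [643.0, 172.0], [628.0, 195.0], [626.0, 174.0], [611.0, 198.0], [608.0, 177.0]] [644.5 182. ]
blue caps [[235.78947368421052, 195.0], [228.57894736842104, 195.89473684210526], [236.26315789473685, 201.68421052631578], [228.8421052631579, 202.1578947368421], [236.9, 208.05], [229.5, 208.77777777777777], [237.5, 214.5], [230.16666666666666, 215.11111111111111], [237.9, 221.05], [230.72222222222223, 221.88888888888889]]
[13 16 13 11 14 13 13 12 15 15] [[479.0, 13.0], [476.0, 33.0], [462.0, 11.0], [459.0, 31.0], [443.0, 10.0], [441.0, 29.0], [426.0, 7.0], [423.0, 27.0], [408.0, 5.0], [405.0, 26.0]] [442.2  19. ]
blue caps
```

>>> servo_tool:
  targets:
    - [0.6, 0.85, 0, 0.03, 87]
    - [1.25, 1.7, 0, 0.06, 87]
    - [1.9, 2.6, 0, 0.09, 87]
    - [2.5, 3.4, 0, 0.12, 87]
    - [3.15, 4.3, 0, 0.14, 87]

```text
time_s: 0.87
tcp_pos: [0.2605, -0.4727, 0.2396]
ee_rot: [[-0.918, -0.397, 0.0], [-0.397, 0.918, -0.0], [-0.0, -0.0, -1.0]]
wrist_force: [-0.4, 0.3, 0.1]
gripper_width: 1.002
gripper_force: 0.0
```

>>> servo_tool:
  targets:
    - [0.6, 0.85, 0, 0.03, 87]
    - [1.25, 1.7, 0, 0.06, 87]
    - [1.9, 2.6, 0, 0.09, 87]
    - [2.5, 3.4, 0, 0.12, 87]
    - [3.15, 4.3, 0, 0.14, 87]

```text
time_s: 1.28
tcp_pos: [0.3551, -0.3435, 0.2399]
ee_rot: [[-0.853, -0.522, 0.001], [-0.522, 0.853, -0.0], [-0.0, -0.001, -1.0]]
wrist_force: [-0.1, -1.6, -0.0]
gripper_width: 1.001
gripper_force: 0.0
```

>>> servo_tool:
  targets:
    - [0.6, 0.85, -0.5, 0.03, 87]
    - [1.25, 1.7, -1.0, 0.06, 87]
    - [1.9, 2.6, -1.5, 0.09, 87]
    - [2.5, 3.4, -2, 0.12, 87]
    - [3.13, 4.28, -2.5, 0.132, 87]

```text
time_s: 1.7
tcp_pos: [0.4491, -0.215, 0.1643]
ee_rot: [[-0.777, -0.63, 0.001], [-0.63, 0.777, -0.0], [-0.001, -0.001, -1.0]]
wrist_force: [1.3, -1.2, 0.8]
gripper_width: 1.0
gripper_force: 0.0
```

>>> servo_tool:
  targets:
    - [-0.035, -0.055, -0.8, 0, 87]
    - [-0.035, -0.055, -1.7, 0, 87]
    - [-0.035, -0.055, -2.6, 0, 87]
    - [-0.035, -0.055, -3.4, 0, 87]
    - [-0.035, -0.055, -4.05, 0, 87]

```text
time_s: 2.12
tcp_pos: [0.4468, -0.2177, 0.0415]
ee_rot: [[-0.778, -0.629, -0.001], [-0.629, 0.778, 0.0], [0.001, 0.001, -1.0]]
wrist_force: [-0.0, -0.5, -0.1]
gripper_width: 0.995
gripper_force: 0.0
```

>>> servo_tool:
  targets:
    - [0, 0, 0, 0, 80]
    - [0, 0, 0, 0, 75]
    - [0, 0, 0, 0, 70]
    - [0, 0, 0, 0, 66]
    - [0, 0, 0, 0, 60]

```text
time_s: 2.53
tcp_pos: [0.4485, -0.2182, 0.0446]
ee_rot: [[-0.778, -0.629, 0.004], [-0.629, 0.778, -0.001], [-0.003, -0.003, -1.0]]
wrist_force: [0.9, -0.2, 2.9]
gripper_width: 0.754
gripper_force: 10.8
```

>>> servo_tool:
  targets:
    - [0, 0, 0, 0, 60]
    - [0, 0, 0, 0, 60]
    - [0, 0, 0, 0, 60]
    - [0, 0, 0.1, 0, 60]
    - [0, 0, 0.4, 0, 60]

```text
time_s: 2.95
tcp_pos: [0.4458, -0.2176, 0.0544]
ee_rot: [[-0.778, -0.628, -0.003], [-0.628, 0.778, 0.001], [0.002, 0.003, -1.0]]
wrist_force: [0.0, 1.0, -2.0]
gripper_width: 0.755
gripper_force: 30.0
```

>>> servo_tool:
  targets:
    - [0, 0, 0.6, 0, 60]
    - [0, 0, 1.5, 0, 60]
    - [0, 0, 2.6, 0, 60]
    - [0, 0, 3.7, 0, 60]
    - [0.2, 0.4, 4.5, -0.03, 60]

```text
time_s: 3.37
tcp_pos: [0.4527, -0.2069, 0.1932]
ee_rot: [[-0.797, -0.603, 0.002], [-0.603, 0.797, -0.001], [-0.001, -0.002, -1.0]]
wrist_force: [1.1, 0.9, -1.6]
gripper_width: 0.753
gripper_force: 30.0
```

>>> servo_tool:
  targets:
    - [0.4, 0.8, 0.1, -0.05, 60]
    - [0.8, 1.6, 0.1, -0.1, 60]
    - [1.3, 2.5, 0.1, -0.16, 60]
    - [1.75, 3.4, 0.1, -0.22, 60]
    - [2.2, 4.3, 0.1, -0.27, 60]

```text
time_s: 3.78
tcp_pos: [0.5189, -0.0757, 0.1935]
ee_rot: [[-0.93, -0.368, -0.0], [-0.368, 0.93, 0.0], [0.0, 0.0, -1.0]]
wrist_force: [1.8, -1.5, -1.3]
gripper_width: 0.759
gripper_force: 30.0
```

>>> servo_tool:
  targets:
    - [0.4, 0.9, 0, -0.05, 60]
    - [0.9, 1.8, 0, -0.1, 60]
    - [1.35, 2.7, 0, -0.16, 60]
    - [1.8, 3.6, 0, -0.22, 60]
    - [2.2, 4.3, 0, -0.27, 60]

```text
time_s: 4.2
tcp_pos: [0.5852, 0.0539, 0.1932]
ee_rot: [[-0.994, -0.108, -0.001], [-0.108, 0.994, 0.0], [0.001, 0.0, -1.0]]
wrist_force: [0.5, -0.1, -1.6]
gripper_width: 0.754
gripper_force: 30.0
```

>>> servo_tool:
  targets:
    - [0.4, 0.9, 0, -0.05, 60]
    - [0.9, 1.8, 0, -0.1, 60]
    - [1.35, 2.7, 0, -0.16, 60]
    - [1.8, 3.6, 0, -0.21, 60]
    - [2.15, 4.3, 0, -0.259, 60]

```text
time_s: 4.62
tcp_pos: [0.6499, 0.1829, 0.1928]
ee_rot: [[-0.989, 0.15, -0.001], [0.15, 0.989, -0.0], [0.001, -0.0, -1.0]]
wrist_force: [0.7, 0.5, -2.2]
gripper_width: 0.756
gripper_force: 30.0
```

>>> servo_tool:
  targets:
    - [0, 0, 0, 0, 60]
    - [0, 0, 0, 0, 60]
    - [0, 0, 0, 0, 60]
    - [0, 0, 0, 0, 60]
    - [0, 0, 0, 0, 60]

```text
time_s: 5.03
tcp_pos: [0.6493, 0.18, 0.1934]
ee_rot: [[-0.989, 0.15, -0.0], [0.15, 0.989, -0.0], [0.0, -0.0, -1.0]]
wrist_force: [-0.3, -0.2, -0.6]
gripper_width: 0.759
gripper_force: 30.0
```

```bash
python3 - <<'E'
from station import r
import cv2,numpy as np
c=r.capture("top")["pixels"][:,:,::-1];s=r.capture("scene")["pixels"][:,:,::-1]
a=cv2.resize(c[85:185,125:225],(400,400),interpolation=2);b=cv2.resize(s[170:290,220:340],(400,400),interpolation=2)
cv2.imwrite("pics/g1.png",np.hstack([a,b]));q=r.sense();print(q["tcp_pos"],q["joints"],q["ee_rot"])
E
```

```text
[0.64952444 0.1801745  0.1934769 ] [ 2.92168976e+01  2.85966851e+01  4.28655851e+00 -1.82423863e-03
 -6.56788806e+01 -1.27815235e+02] [[-9.88758751e-01  1.49519597e-01  1.53290049e-04]
 [ 1.49519615e-01  9.88758752e-01  1.18972731e-04]
 [-1.33778123e-04  1.40555198e-04 -9.99999981e-01]]
```

View pics/g1.png

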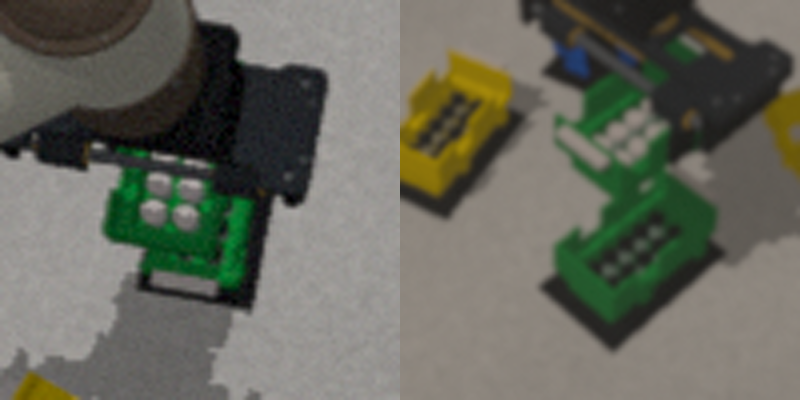

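>>> servo_tool:
  targets:
    - [0, 0.03, -0.7, 0, 60]
    - [0, 0.03, -1.5, 0, 60]
    - [0, 0.03, -2.3, 0, 60]
    - [0, 0.03, -2.9, 0, 60]
    - [0, 0.03, -3.15, 0, 60]

```text
time_s: 5.55
tcp_pos: [0.6485, 0.1808, 0.0963]
ee_rot: [[-0.989, 0.149, -0.004], [0.149, 0.989, -0.002], [0.004, -0.003, -1.0]]
wrist_force: [-12.8, 0.4, 31.3]
gripper_width: 0.756
gripper_force: 30.0
```

>>> servo_tool:
  targets:
    - [0, 0, -0.03, 0, 60]
    - [0, 0, -0.06, 0, 60]
    - [0, 0, -0.1, 0, 60]
    - [0, 0, -0.13, 0, 60]
    - [0, 0, -0.13, 0, 60]

```text
time_s: 5.97
tcp_pos: [0.6504, 0.1821, 0.0966]
ee_rot: [[-0.989, 0.148, 0.002], [0.148, 0.989, 0.0], [-0.002, 0.001, -1.0]]
wrist_force: [0.2, -1.1, 5.2]
gripper_width: 0.752
gripper_force: 30.0
```

```bash
python3 - <<'E'
from station import r
import cv2,numpy as np
c=r.capture("top")["pixels"][:,:,::-1];s=r.capture("scene")["pixels"][:,:,::-1]
a=cv2.resize(c[85:185,125:225],(400,400),interpolation=2);b=cv2.resize(s[190:290,240:340],(400,400),interpolation=2)
cv2.imwrite("pics/g2.png",np.hstack([a,b]));q=r.sense();print(q["tcp_pos"],q["wrist_force"])
E
```

```text
[0.65043844 0.18203079 0.09654729] [-0.76358414 -0.21319137  4.79495105]
```

View pics/g2.png

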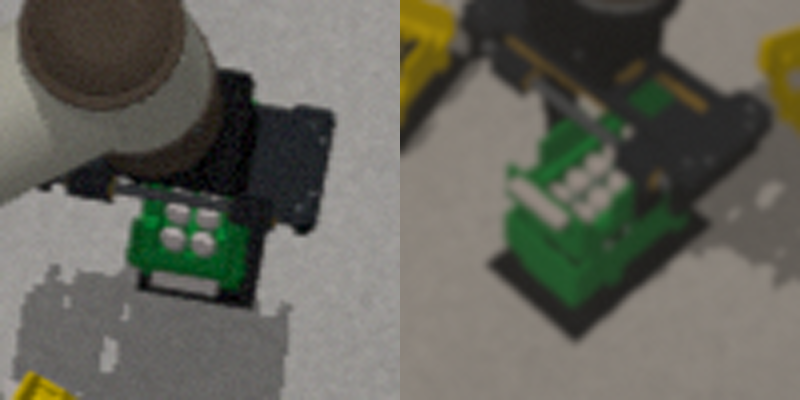

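>>> servo_tool:
  targets:
    - [0, 0, 0, 0, 70]
    - [0, 0, 0, 0, 75]
    - [0, 0, 0, 0, 80]
    - [0, 0, 0, 0, 87]
    - [0, 0, 0, 0, 87]

```text
time_s: 6.48
tcp_pos: [0.6497, 0.182, 0.0943]
ee_rot: [[-0.989, 0.149, -0.0], [0.149, 0.989, -0.0], [0.0, -0.0, -1.0]]
wrist_force: [0.1, -0.5, 0.1]
gripper_width: 0.963
gripper_force: 0.0
```

>>> servo_tool:
  targets:
    - [0, 0, 0.3, 0, 87]
    - [0, 0, 1.0, 0, 87]
    - [0, 0, 2, 0, 87]
    - [0, 0, 3, 0, 87]
    - [-0.5, -0.9, 4, 0.05, 87]

```text
time_s: 6.9
tcp_pos: [0.6371, 0.1586, 0.215]
ee_rot: [[-0.995, 0.095, 0.003], [0.095, 0.995, 0.001], [-0.003, 0.001, -1.0]]
wrist_force: [0.5, -1.1, 1.7]
gripper_width: 0.997
gripper_force: 0.0
```

>>> servo_tool:
  targets:
    - [0, -1.2, 0, 0.1, 87]
    - [0, -2.4, 0, 0.2, 87]
    - [0, -3.6, 0, 0.3, 87]
    - [0, -4.8, 0, 0.4, 87]
    - [0, -6, 0, 0.5, 87]

```text
time_s: 7.32
tcp_pos: [0.635, -0.0257, 0.2147]
ee_rot: [[-0.919, -0.395, 0.001], [-0.395, 0.919, 0.0], [-0.001, -0.0, -1.0]]
wrist_force: [1.4, -0.3, -0.1]
gripper_width: 0.993
gripper_force: 0.0
```

```bash
cat > v.py <<'E'
import sys
from h import *
np.set_printoptions(precision=1,suppress=True)
col=sys.argv[1];out=sys.argv[2];x,y=map(int,sys.argv[3:5])
c=r.capture("top");s=r.capture("scene")
W=np.array(s["world_from_camera"]);
k=min(blobs(c,col),key=lambda k:np.hypot(*(k[:,0].mean(0)-[x,y])))
p,a,b,t=rect(c,k,.108);P=caps(c,k,col);w=plane(c,P,.083)*1000
d=np.linalg.svd(w-w.mean(0))[2][0]
print("rim",p,a,b,t,"caps",len(P),w.mean(0),np.degrees(np.arctan2(d[1],d[0])))
q=W[:3,:3].T@(np.r_[p/1000,.08]-W[:3,3]);u,v=int(s["fx"]*q[0]/q[2]+s["cx"]),int(s["fy"]*q[1]/q[2]+s["cy"])
A=cv2.resize(c["pixels"][y-40:y+40,x-40:x+40,::-1],(400,400),interpolation=2);B=cv2.resize(s["pixels"][v-40:v+40,u-40:u+40,::-1],(400,400),interpolation=2)
cv2.imwrite(out,np.hstack([A,B]))
E
python3 v.py green pics/g3.png 176 133
```

```text
Traceback (most recent call last):
  File "v.py", line 7, in <module>
    k=min(blobs(c,col),key=lambda k:np.hypot(*(k[:,0].mean(0)-[x,y])))
ValueError: min() iterable argument is empty
```

>>> servo_tool:
  targets:
    - [0.05, -0.9, 0, 0.1, 87]
    - [0.1, -1.8, 0, 0.2, 87]
    - [0.15, -2.7, 0, 0.3, 87]
    - [0.2, -3.6, 0, 0.4, 87]
    - [0.27, -4.6, 0, 0.5, 87]

```text
time_s: 7.83
tcp_pos: [0.6435, -0.1625, 0.2145]
ee_rot: [[-0.617, -0.787, 0.001], [-0.787, 0.617, 0.0], [-0.001, -0.001, -1.0]]
wrist_force: [0.3, -0.2, 0.6]
gripper_width: 1.002
gripper_force: 0.0
```

>>> servo_tool:
  targets:
    - [0, -0.5, 0, 0.08, 87]
    - [0, -1.0, -0.6, 0.16, 87]
    - [0, -1.49, -1.2, 0.242, 87]
    - [0, -1.49, -1.6, 0.242, 87]
    - [0, -1.49, -1.6, 0.242, 87]

```text
time_s: 8.25
tcp_pos: [0.6416, -0.2067, 0.1624]
ee_rot: [[-0.418, -0.908, -0.006], [-0.908, 0.418, 0.002], [0.001, 0.006, -1.0]]
wrist_force: [0.2, -0.1, -0.6]
gripper_width: 1.0
gripper_force: 0.0
```

```bash
sed -i 's/^k=min/print([k[:,0].mean(0) for k in blobs(c,col,300)]);cv2.imwrite("pics\/full.png",c["pixels"][:,:,::-1])\nk=min/' v.py; python3 v.py green pics/g3.png 176 133
```

```text
[array([174.7, 131.3])]
rim [637.6 176.3] 126.14183807373047 77.72431945800781 -8.904914855957031 caps 10 [641.6 182.7] 171.39558400859755
```

View pics/g3.png

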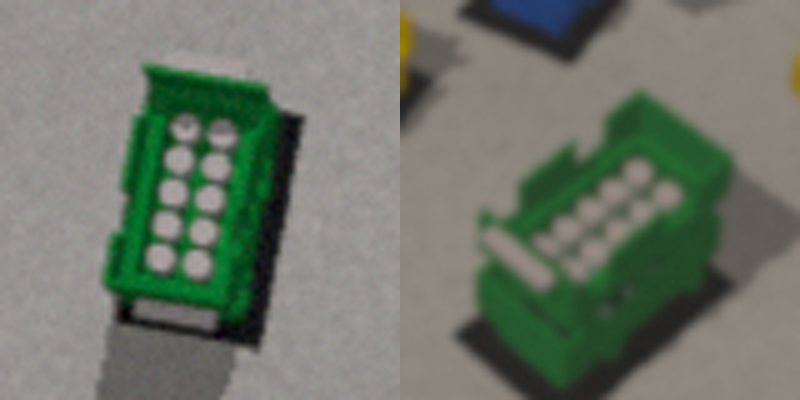

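>>> servo_tool:
  targets:
    - [0, 0, -0.9, 0.008, 87]
    - [0, 0, -1.9, 0.008, 87]
    - [0, 0, -2.9, 0.008, 87]
    - [0, 0, -3.6, 0.008, 87]
    - [0, 0, -4.0, 0.008, 87]

```text
time_s: 8.77
tcp_pos: [0.643, -0.2056, 0.0442]
ee_rot: [[-0.407, -0.913, -0.002], [-0.913, 0.407, 0.0], [0.0, 0.002, -1.0]]
wrist_force: [0.8, 0.1, -0.1]
gripper_width: 0.998
gripper_force: 0.0
```

>>> servo_tool:
  targets:
    - [0, 0, 0, 0, 87]
    - [0, 0, 0, 0, 87]
    - [0, 0, 0, 0, 80]
    - [0, 0, 0, 0, 75]
    - [0, 0, 0, 0, 70]

```text
time_s: 9.18
tcp_pos: [0.6444, -0.207, 0.0476]
ee_rot: [[-0.408, -0.913, 0.003], [-0.913, 0.408, -0.0], [-0.001, -0.003, -1.0]]
wrist_force: [-0.6, 0.6, -0.7]
gripper_width: 0.864
gripper_force: 0.0
```

>>> servo_tool:
  targets:
    - [0, 0, 0, 0, 66]
    - [0, 0, 0, 0, 60]
    - [0, 0, 0, 0, 60]
    - [0, 0, 0, 0, 60]
    - [0, 0, 0, 0, 60]

```text
time_s: 9.6
tcp_pos: [0.6444, -0.2071, 0.0469]
ee_rot: [[-0.407, -0.913, 0.003], [-0.913, 0.407, -0.001], [-0.0, -0.003, -1.0]]
wrist_force: [0.8, -1.6, 6.2]
gripper_width: 0.753
gripper_force: 30.0
```

>>> servo_tool:
  targets:
    - [0, 0, 0.2, 0, 60]
    - [0, 0, 0.8, 0, 60]
    - [0, 0, 1.8, 0, 60]
    - [0, 0, 3, 0, 60]
    - [0, 0, 4.3, 0, 60]

```text
time_s: 10.02
tcp_pos: [0.641, -0.2064, 0.1732]
ee_rot: [[-0.408, -0.913, -0.007], [-0.913, 0.408, 0.002], [0.001, 0.008, -1.0]]
wrist_force: [1.0, 0.2, -1.9]
gripper_width: 0.759
gripper_force: 30.0
```

>>> servo_tool:
  targets:
    - [-0.3, 0.4, 0.2, -0.06, 60]
    - [-0.75, 0.9, 0.2, -0.13, 60]
    - [-1.2, 1.45, 0.2, -0.2, 60]
    - [-1.7, 2.0, 0.2, -0.27, 60]
    - [-2.2, 2.55, 0.2, -0.345, 60]

```text
time_s: 10.43
tcp_pos: [0.575, -0.1296, 0.1793]
ee_rot: [[-0.696, -0.718, -0.004], [-0.718, 0.696, 0.001], [0.002, 0.004, -1.0]]
wrist_force: [0.0, -0.4, -0.5]
gripper_width: 0.756
gripper_force: 30.0
```

>>> servo_tool:
  targets:
    - [-0.45, 0.5, 0, -0.07, 60]
    - [-0.9, 1.0, 0, -0.14, 60]
    - [-1.35, 1.55, 0, -0.21, 60]
    - [-1.8, 2.05, 0, -0.28, 60]
    - [-2.2, 2.55, 0, -0.345, 60]

```text
time_s: 10.85
tcp_pos: [0.5088, -0.0533, 0.1796]
ee_rot: [[-0.898, -0.441, -0.004], [-0.441, 0.898, 0.0], [0.004, 0.002, -1.0]]
wrist_force: [0.0, -0.0, -1.8]
gripper_width: 0.759
gripper_force: 30.0
```

>>> servo_tool:
  targets:
    - [-0.45, 0.5, 0, -0.07, 60]
    - [-0.9, 1.0, 0, -0.14, 60]
    - [-1.35, 1.55, 0, -0.21, 60]
    - [-1.8, 2.05, 0, -0.28, 60]
    - [-2.13, 2.46, 0, -0.343, 60]

```text
time_s: 11.27
tcp_pos: [0.4448, 0.0202, 0.1797]
ee_rot: [[-0.993, -0.114, -0.004], [-0.114, 0.994, -0.0], [0.004, -0.0, -1.0]]
wrist_force: [-0.2, 0.4, -2.2]
gripper_width: 0.754
gripper_force: 30.0
```

>>> servo_tool:
  targets:
    - [0, 0, -0.2, 0, 60]
    - [0, 0, -0.5, 0, 60]
    - [0, 0, -0.8, 0, 60]
    - [0, 0, -1.1, 0, 60]
    - [0, 0, -1.1, 0, 60]

```text
time_s: 11.68
tcp_pos: [0.446, 0.0189, 0.1449]
ee_rot: [[-0.993, -0.116, -0.006], [-0.116, 0.993, -0.002], [0.006, -0.001, -1.0]]
wrist_force: [-0.1, -0.1, -1.6]
gripper_width: 0.758
gripper_force: 30.0
```

>>> servo_tool:
  targets:
    - [0, 0, 0, 0, 60]
    - [0, 0, 0, 0, 60]
    - [0, 0, 0, 0, 60]
    - [0, 0, 0, 0, 60]
    - [0, 0, 0, 0, 60]

```text
time_s: 12.1
tcp_pos: [0.4477, 0.0199, 0.148]
ee_rot: [[-0.993, -0.117, 0.001], [-0.117, 0.993, 0.0], [-0.001, 0.0, -1.0]]
wrist_force: [-0.3, 0.8, -1.4]
gripper_width: 0.761
gripper_force: 30.0
```

>>> servo_tool:
  targets:
    - [0.03, 0, -0.35, 0, 60]
    - [0.03, 0, -0.7, 0, 60]
    - [0.03, 0, -1.0, 0, 60]
    - [0.03, 0, -1.2, 0, 60]
    - [0.03, 0, -1.35, 0, 60]

```text
time_s: 12.52
tcp_pos: [0.4481, 0.0198, 0.1066]
ee_rot: [[-0.993, -0.118, -0.001], [-0.118, 0.993, -0.0], [0.001, -0.0, -1.0]]
wrist_force: [-0.6, -0.9, -1.7]
gripper_width: 0.754
gripper_force: 30.0
```

>>> servo_tool:
  targets:
    - [0, 0, -0.06, 0, 60]
    - [0, 0, -0.12, 0, 60]
    - [0, 0, -0.19, 0, 60]
    - [0, 0, -0.26, 0, 60]
    - [0, 0, -0.3, 0, 60]

```text
time_s: 12.93
tcp_pos: [0.4486, 0.02, 0.0988]
ee_rot: [[-0.993, -0.118, 0.0], [-0.118, 0.993, -0.0], [-0.0, -0.0, -1.0]]
wrist_force: [-5.2, 2.2, 12.9]
gripper_width: 0.752
gripper_force: 30.0
```

>>> servo_tool:
  targets:
    - [0, 0, 0, 0, 60]
    - [0, 0, 0, 0, 66]
    - [0, 0, 0, 0, 70]
    - [0, 0, 0, 0, 76]
    - [0, 0, 0, 0, 87]

```text
time_s: 13.35
tcp_pos: [0.4485, 0.0199, 0.0981]
ee_rot: [[-0.993, -0.118, 0.0], [-0.118, 0.993, 0.0], [-0.0, 0.0, -1.0]]
wrist_force: [-0.6, -0.7, -0.6]
gripper_width: 0.872
gripper_force: 0.0
```

>>> servo_tool:
  targets:
    - [0, 0, 0, 0, 87]
    - [0, 0, 0, 0, 87]
    - [0, 0, 0, 0, 87]
    - [0, 0, 0.5, 0, 87]
    - [0, 0, 1.4, 0, 87]

```text
time_s: 13.77
tcp_pos: [0.4462, 0.0192, 0.1381]
ee_rot: [[-0.993, -0.117, -0.007], [-0.117, 0.993, -0.002], [0.007, -0.001, -1.0]]
wrist_force: [0.6, -0.6, 0.3]
gripper_width: 0.999
gripper_force: 0.0
```

>>> servo_tool:
  targets:
    - [0, 0, 0.8, 0, 87]
    - [0, 0.3, 1.6, 0.06, 87]
    - [0.05, 1.1, 2, 0.15, 87]
    - [0.1, 2.0, 2, 0.25, 87]
    - [0.15, 2.9, 2, 0.35, 87]

```text
time_s: 14.18
tcp_pos: [0.4532, 0.1079, 0.2015]
ee_rot: [[-0.891, -0.454, 0.003], [-0.454, 0.891, 0.002], [-0.003, 0.0, -1.0]]
wrist_force: [0.4, -0.9, -0.7]
gripper_width: 0.998
gripper_force: 0.0
```

>>> servo_tool:
  targets:
    - [0.07, 1.0, 0, 0.12, 87]
    - [0.14, 2, 0, 0.24, 87]
    - [0.2, 3, 0, 0.36, 87]
    - [0.27, 4, 0, 0.47, 87]
    - [0.34, 4.8, 0, 0.55, 87]

```text
time_s: 14.6
tcp_pos: [0.463, 0.253, 0.2001]
ee_rot: [[-0.52, -0.854, 0.0], [-0.854, 0.52, 0.0], [-0.0, -0.0, -1.0]]
wrist_force: [-0.3, -0.6, -0.1]
gripper_width: 0.998
gripper_force: 0.0
```

>>> servo_tool:
  targets:
    - [0, 0.42, -0.5, 0.042, 87]
    - [0, 0.42, -1, 0.042, 87]
    - [0, 0.42, -1.5, 0.042, 87]
    - [0, 0.42, -1.8, 0.042, 87]
    - [0, 0.42, -1.8, 0.042, 87]

```text
time_s: 15.02
tcp_pos: [0.4619, 0.2626, 0.1439]
ee_rot: [[-0.489, -0.872, -0.004], [-0.872, 0.489, -0.003], [0.005, 0.002, -1.0]]
wrist_force: [0.2, -0.3, -0.5]
gripper_width: 1.001
gripper_force: 0.0
```

```bash
python3 v.py blue pics/b1.png 233 207;python3 -c "
from station import r
print(r.sense()['tcp_pos'])"
```

```text
[array([232.8, 208.3])]
rim [438.8  18.8] 119.90277099609375 70.42528533935547 6.359564781188965 caps 10 [438.8  19.7] -172.97732319150376
[0.46330952 0.26343943 0.14637357]
```

View pics/full.png

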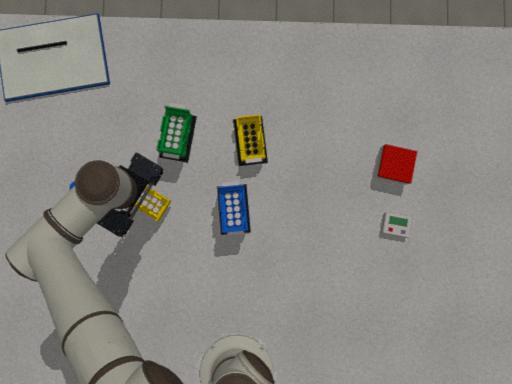

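View pics/b1.png

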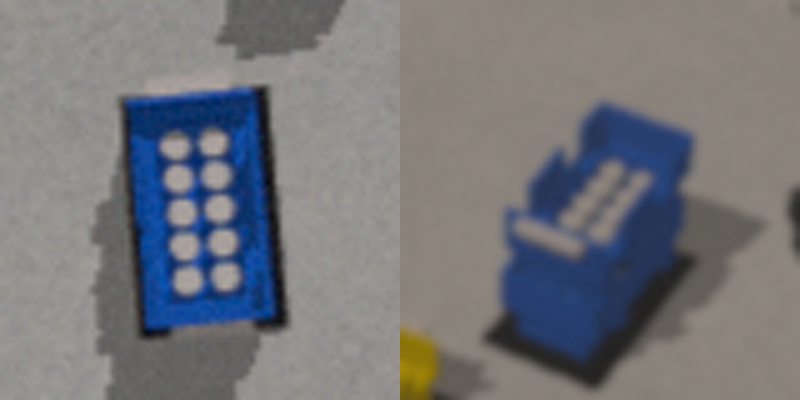

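>>> servo_tool:
  targets:
    - [0, 0, -0.7, 0, 87]
    - [0, 0, -1.5, 0, 87]
    - [0, 0, -2.3, 0, 87]
    - [0, 0, -3.0, 0, 87]
    - [0, 0, -3.36, 0, 87]

```text
time_s: 15.53
tcp_pos: [0.4628, 0.263, 0.0443]
ee_rot: [[-0.49, -0.872, -0.001], [-0.872, 0.49, -0.001], [0.001, 0.0, -1.0]]
wrist_force: [-1.6, -0.6, 0.3]
gripper_width: 1.0
gripper_force: 0.0
```

>>> servo_tool:
  targets:
    - [0, 0, 0, 0, 87]
    - [0, 0, 0, 0, 87]
    - [0, 0, 0, 0, 80]
    - [0, 0, 0, 0, 75]
    - [0, 0, 0, 0, 70]

```text
time_s: 15.95
tcp_pos: [0.4637, 0.2641, 0.0467]
ee_rot: [[-0.489, -0.872, 0.002], [-0.872, 0.489, 0.002], [-0.003, -0.001, -1.0]]
wrist_force: [-0.6, -0.5, -0.3]
gripper_width: 0.864
gripper_force: 0.0
```

>>> servo_tool:
  targets:
    - [0, 0, 0, 0, 66]
    - [0, 0, 0, 0, 60]
    - [0, 0, 0, 0, 60]
    - [0, 0, 0, 0, 60]
    - [0, 0, 0, 0, 60]

```text
time_s: 16.37
tcp_pos: [0.4637, 0.264, 0.0463]
ee_rot: [[-0.489, -0.872, 0.001], [-0.872, 0.489, 0.001], [-0.002, -0.001, -1.0]]
wrist_force: [0.8, -2.0, 5.6]
gripper_width: 0.758
gripper_force: 30.0
```

>>> servo_tool:
  targets:
    - [0, 0, 0.2, 0, 60]
    - [0, 0, 0.8, 0, 60]
    - [0, 0, 1.9, 0, 60]
    - [0, 0, 3.2, 0, 60]
    - [0, 0, 4.5, 0, 60]

```text
time_s: 16.78
tcp_pos: [0.4617, 0.2626, 0.1806]
ee_rot: [[-0.489, -0.872, -0.004], [-0.872, 0.489, -0.003], [0.004, 0.002, -1.0]]
wrist_force: [0.4, 0.6, -2.1]
gripper_width: 0.758
gripper_force: 30.0
```

>>> servo_tool:
  targets:
    - [0.3, -0.4, 0.2, -0.05, 60]
    - [0.7, -1.05, 0.3, -0.11, 60]
    - [1.15, -1.75, 0.3, -0.17, 60]
    - [1.6, -2.5, 0.3, -0.24, 60]
    - [2.05, -3.2, 0.3, -0.305, 60]

```text
time_s: 17.2
tcp_pos: [0.5238, 0.1663, 0.1888]
ee_rot: [[-0.731, -0.683, -0.002], [-0.683, 0.731, -0.0], [0.002, 0.001, -1.0]]
wrist_force: [0.7, 1.1, -2.2]
gripper_width: 0.757
gripper_force: 30.0
```

>>> servo_tool:
  targets:
    - [0.4, -0.65, 0, -0.06, 60]
    - [0.8, -1.3, 0, -0.12, 60]
    - [1.2, -1.95, 0, -0.18, 60]
    - [1.6, -2.6, 0, -0.24, 60]
    - [2.0, -3.2, 0, -0.305, 60]

```text
time_s: 17.62
tcp_pos: [0.5839, 0.0703, 0.1884]
ee_rot: [[-0.902, -0.431, -0.003], [-0.431, 0.902, -0.0], [0.003, 0.001, -1.0]]
wrist_force: [-0.0, 0.8, -1.6]
gripper_width: 0.756
gripper_force: 30.0
```

>>> servo_tool:
  targets:
    - [0.4, -0.65, 0, -0.06, 60]
    - [0.8, -1.3, 0, -0.12, 60]
    - [1.2, -1.95, 0, -0.18, 60]
    - [1.6, -2.6, 0, -0.24, 60]
    - [2.0, -3.14, 0, -0.303, 60]

```text
time_s: 18.03
tcp_pos: [0.6439, -0.0239, 0.1882]
ee_rot: [[-0.99, -0.142, -0.003], [-0.142, 0.99, 0.0], [0.003, 0.001, -1.0]]
wrist_force: [1.1, 0.6, -1.2]
gripper_width: 0.756
gripper_force: 30.0
```

>>> servo_tool:
  targets:
    - [0, 0, -0.3, 0, 60]
    - [0, 0, -0.6, 0, 60]
    - [0, 0, -1.0, 0, 60]
    - [0, 0, -1.3, 0, 60]
    - [0, 0, -1.3, 0, 60]

```text
time_s: 18.45
tcp_pos: [0.6419, -0.022, 0.1469]
ee_rot: [[-0.989, -0.147, -0.007], [-0.147, 0.989, -0.0], [0.007, 0.001, -1.0]]
wrist_force: [-0.6, -0.2, -2.2]
gripper_width: 0.753
gripper_force: 30.0
```

>>> servo_tool:
  targets:
    - [0, 0, 0, 0, 60]
    - [0, 0, 0, 0, 60]
    - [0, 0, 0, 0, 60]
    - [0, 0, 0, 0, 60]
    - [0, 0, 0, 0, 60]

```text
time_s: 18.87
tcp_pos: [0.6448, -0.0225, 0.151]
ee_rot: [[-0.989, -0.146, 0.001], [-0.146, 0.989, 0.0], [-0.001, 0.0, -1.0]]
wrist_force: [0.7, 0.0, -0.9]
gripper_width: 0.754
gripper_force: 30.0
```

>>> servo_tool:
  targets:
    - [0, 0, -0.4, 0, 60]
    - [0, 0, -0.8, 0, 60]
    - [0, 0, -1.1, 0, 60]
    - [0, 0, -1.35, 0, 60]
    - [0, 0, -1.5, 0, 60]

```text
time_s: 19.28
tcp_pos: [0.6438, -0.0228, 0.1037]
ee_rot: [[-0.989, -0.146, -0.002], [-0.146, 0.989, -0.0], [0.002, 0.0, -1.0]]
wrist_force: [0.7, 0.1, -1.2]
gripper_width: 0.755
gripper_force: 30.0
```

>>> servo_tool:
  targets:
    - [0, 0, -0.06, 0, 60]
    - [0, 0, -0.12, 0, 60]
    - [0, 0, -0.18, 0, 60]
    - [0, 0, -0.24, 0, 60]
    - [0, 0, -0.27, 0, 60]

```text
time_s: 19.7
tcp_pos: [0.6449, -0.0226, 0.0982]
ee_rot: [[-0.989, -0.147, 0.001], [-0.147, 0.989, -0.0], [-0.001, -0.0, -1.0]]
wrist_force: [-1.9, 1.3, 5.5]
gripper_width: 0.757
gripper_force: 30.0
```

>>> servo_tool:
  targets:
    - [0, 0, 0, 0, 60]
    - [0, 0, 0, 0, 66]
    - [0, 0, 0, 0, 70]
    - [0, 0, 0, 0, 76]
    - [0, 0, 0, 0, 87]

```text
time_s: 20.12
tcp_pos: [0.6447, -0.0227, 0.0972]
ee_rot: [[-0.989, -0.146, 0.0], [-0.146, 0.989, 0.0], [-0.0, 0.0, -1.0]]
wrist_force: [0.1, 0.4, 0.1]
gripper_width: 0.876
gripper_force: 0.0
```

>>> servo_tool:
  targets:
    - [0, 0, 0, 0, 87]
    - [0, 0, 0, 0, 87]
    - [0, 0, 0, 0, 87]
    - [0, 0, 0.5, 0, 87]
    - [0, 0, 1.4, 0, 87]

```text
time_s: 20.53
tcp_pos: [0.6422, -0.0229, 0.1359]
ee_rot: [[-0.989, -0.146, -0.008], [-0.146, 0.989, -0.001], [0.008, 0.0, -1.0]]
wrist_force: [-0.5, 0.3, -1.2]
gripper_width: 0.995
gripper_force: 0.0
```

>>> servo_tool:
  targets:
    - [0, 0, 0.8, 0, 87]
    - [0, -0.6, 1.6, 0, 87]
    - [0, -1.7, 2, 0, 87]
    - [0, -2.8, 2, 0, 87]
    - [0, -4, 2, 0, 87]

```text
time_s: 20.95
tcp_pos: [0.6452, -0.1431, 0.201]
ee_rot: [[-0.989, -0.148, 0.003], [-0.148, 0.989, 0.0], [-0.003, -0.0, -1.0]]
wrist_force: [1.0, 0.0, -0.7]
gripper_width: 0.996
gripper_force: 0.0
```

>>> servo_tool:
  targets:
    - [0, -0.9, 0, 0, 87]
    - [0, -1.8, 0, 0, 87]
    - [0, -2.5, 0, 0, 87]
    - [0, -2.5, 0, 0, 87]
    - [0, -2.5, 0, 0, 87]

```text
time_s: 21.37
tcp_pos: [0.6442, -0.2188, 0.1988]
ee_rot: [[-0.99, -0.144, -0.001], [-0.144, 0.99, 0.0], [0.0, 0.0, -1.0]]
wrist_force: [-0.1, 0.6, 0.3]
gripper_width: 1.0
gripper_force: 0.0
```

```bash
python3 v.py yellow pics/y1.png 250 137;python3 v.py blue pics/b2.png 233 207;python3 v.py green pics/g4.png 176 133
```

```text
[array([242.1, 131.5])]
[array([225.9, 207.3])]
[array([174.6, 131.4])]
rim [637.5 176.1] 126.21910858154297 78.22420501708984 -8.904914855957031 caps 10 [641.7 182.7] 171.55463340499827Traceback (most recent call last):
  File "v.py", line 8, in <module>
    k=min(blobs(c,col),key=lambda k:np.hypot(*(k[:,0].mean(0)-[x,y])))
ValueError: min() iterable argument is empty
Traceback (most recent call last):
  File "v.py", line 8, in <module>
    k=min(blobs(c,col),key=lambda k:np.hypot(*(k[:,0].mean(0)-[x,y])))
ValueError: min() iterable argument is empty
```

>>> servo_tool:
  targets:
    - [-0.4, -1.2, 0, 0, 87]
    - [-0.8, -2.4, 0, 0, 87]
    - [-1.2, -3.6, 0, 0, 87]
    - [-1.6, -4.8, 0, 0, 87]
    - [-2, -6, 0, 0, 87]

```text
time_s: 22.08
tcp_pos: [0.5843, -0.3983, 0.1996]
ee_rot: [[-0.989, -0.148, 0.0], [-0.148, 0.989, -0.0], [-0.0, -0.0, -1.0]]
wrist_force: [1.0, -0.5, 0.0]
gripper_width: 1.003
gripper_force: 0.0
```

```bash
python3 v.py yellow pics/y1.png 250 137;python3 v.py blue pics/b2.png 233 207;python3 v.py green pics/g4.png 176 133
```

```text
[array([250.3, 135.6])]
rim [632.2 -22.1] 131.73959350585938 70.06439208984375 8.460572242736816 caps 10 [637.1 -22.3] -171.79531954498762
[array([232.8, 208.2])]
rim [437.9  18.9] 121.53300476074219 70.4553451538086 6.748879432678223 caps 10 [438.9  19.6] -173.19709766302998
[array([174.7, 131.3])]
rim [637.6 176.3] 126.14183807373047 77.72431945800781 -8.904914855957031 caps 10 [641.5 182.7] 171.2132285058076
```

View pics/y1.png

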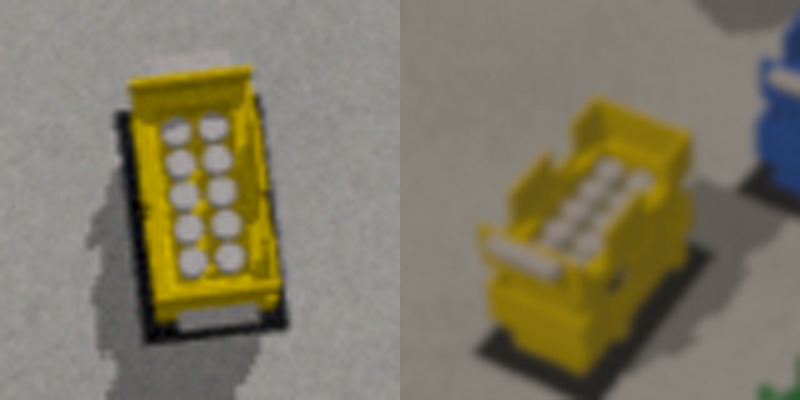

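```bash
sed -i 's/\.035/.083/' m.py; cat > t.py <<'E'
from h import *
np.set_printoptions(precision=1,suppress=True)
c=r.capture("top");s=r.capture("scene")
for col in H:
    k=max(blobs(c,col),key=cv2.contourArea);K=max(blobs(s,col,250),key=cv2.contourArea)
    P=caps(c,k,col);g=s["pixels"].min(2);m=np.zeros(g.shape,np.uint8);cv2.fillPoly(m,[cv2.convexHull(K)],255);m=cv2.erode(m,np.ones((5,5)))
    q=((g>95)&(m>0)).astype(np.uint8);n,l,st,ce=cv2.connectedComponentsWithStats(q,connectivity=4)
    print(col,st[1:,4],ce[1:].round(0).tolist())
    for z in(.079,.083,.087):
        print(z,plane(c,P,z).mean(0)*1000,[ (plane(s,e,z)[0]*1000).round(0).tolist() for e in ce[1:]] if z==.083 else '')
E
python3 t.py
```

```text
blue [409   1   4   2   1   1   1   2   1   1   1   1   1   1   1   2] [[79.0, 42.0], [55.0, 74.0], [53.0, 76.0], [62.0, 75.0], [58.0, 76.0], [60.0, 76.0], [52.0, 77.0], [56.0, 77.0], [59.0, 77.0], [53.0, 79.0], [56.0, 79.0], [49.0, 80.0], [52.0, 80.0], [51.0, 81.0], [40.0, 83.0], [41.0, 86.0]]
0.079 [439.   19.8] 
0.083 [438.8  19.7] [[324.0, -1259.0], [561.0, -1072.0], [573.0, -1067.0], [549.0, -1042.0], [563.0, -1047.0], [558.0, -1040.0], [582.0, -1059.0], [571.0, -1044.0], [565.0, -1036.0], [589.0, -1041.0], [581.0, -1031.0], [603.0, -1046.0], [596.0, -1037.0], [602.0, -1032.0], [638.0, -1054.0], [646.0, -1032.0]]
0.087 [438.6  19.6] 
yellow [ 1  1  1 81 60  1 49] [[228.0, 183.0], [227.0, 184.0], [226.0, 185.0], [231.0, 194.0], [236.0, 197.0], [215.0, 198.0], [219.0, 205.0]]
0.079 [637.7 -22.3] 
0.083 [636.9 -22.2] [[611.0, -68.0], [616.0, -67.0], [621.0, -67.0], [640.0, -30.0], [640.0, -13.0], [679.0, -57.0], [691.0, -30.0]]
0.087 [636.1 -22.2] 
green [235  42] [[292.0, 232.0], [276.0, 242.0]]
0.079 [642.4 183.2] 
0.083 [641.6 182.7] [[648.0, 184.0], [697.0, 170.0]]
0.087 [640.8 182.1]
```

```bash
cat > e.py <<'E'
from h import *
np.set_printoptions(precision=1,suppress=True)
A={'blue':(6.7,(442,19)),'yellow':(8.4,(637,-23)),'green':(-8.6,(644,182))}
for n in("top","scene"):
    c=r.capture(n);o=dict(c);o["pixels"]=cv2.imread(f"pics/{n}0.png")[:,:,::-1].copy()
    for col,(t,b) in A.items():
        e=np.array([np.cos(np.radians(t)),np.sin(np.radians(t))]);f=np.array([-e[1],e[0]]);R=[]
        for q,z in((o,.06),(c,.108)):
            W=[plane(q,k[:,0].astype(float),z)*1000 for k in blobs(q,col,250)]
            w=min(W,key=lambda w:np.hypot(*(w.mean(0)-b)))-b
            x,y=w@e,w@f
            R.append([x.max(),x.min(),y.max(),y.min()])
        print(n,col,"base/stack [+x -x +y -y]",np.array(R[0]),np.array(R[1]),"diff",np.array(R[1])-R[0])
E
python3 e.py
```

```text
top blue base/stack [+x -x +y -y] [ 60.9 -61.9  35.2 -35.7] [ 56.7 -62.9  35.6 -34.8] diff [-4.2 -1.   0.4  0.9]
top yellow base/stack [+x -x +y -y] [ 61.7 -63.4  35.4 -35.7] [ 61.3 -71.3  36.6 -33.5] diff [-0.4 -7.9  1.2  2.3]
top green base/stack [+x -x +y -y] [ 60.5 -61.9  32.5 -39. ] [ 57.8 -68.4  32.5 -45.7] diff [-2.8 -6.5  0.  -6.6]
scene blue base/stack [+x -x +y -y] [102.6 -51.4  49.6 -30.8] [143.8 -56.5  70.2 -31.5] diff [41.2 -5.1 20.6 -0.7]
scene yellow base/stack [+x -x +y -y] [ 94.6 -54.5  55.  -35.2] [125.4 -55.2  78.7 -34.3] diff [30.8 -0.7 23.6  0.9]
scene green base/stack [+x -x +y -y] [ 82.7 -51.2  49.2 -28.4] [106.  -53.5  70.7 -28.4] diff [23.3 -2.3 21.5  0. ]
```

>>> servo_tool:
  targets:
    - [-0.3, 0.9, 0, 0, 87]
    - [-0.6, 1.8, 0, 0, 87]
    - [-0.9, 2.7, 0, 0, 87]
    - [-1.25, 3.7, 0, 0, 87]
    - [-1.6, 4.7, 0, -0.01, 87]

```text
time_s: 23.0
tcp_pos: [0.5362, -0.2548, 0.1994]
ee_rot: [[-0.991, -0.137, 0.0], [-0.137, 0.991, -0.0], [-0.0, -0.0, -1.0]]
wrist_force: [0.4, 1.6, -0.4]
gripper_width: 1.004
gripper_force: 0.0
```

>>> servo_tool:
  targets:
    - [-0.3, 0.9, 0, 0, 87]
    - [-0.6, 1.8, 0, 0, 87]
    - [-0.9, 2.7, 0, 0, 87]
    - [-1.25, 3.7, 0, 0, 87]
    - [-1.6, 4.7, 0, -0.01, 87]

```text
time_s: 23.42
tcp_pos: [0.4881, -0.1138, 0.1996]
ee_rot: [[-0.992, -0.127, 0.001], [-0.127, 0.992, -0.0], [-0.001, -0.0, -1.0]]
wrist_force: [-0.2, 1.0, 0.8]
gripper_width: 0.999
gripper_force: 0.0
```

>>> servo_tool:
  targets:
    - [-0.3, 0.9, 0, 0, 87]
    - [-0.6, 1.9, 0, 0, 87]
    - [-0.9, 2.9, 0, 0, 87]
    - [-1.2, 3.8, 0, 0, 87]
    - [-1.48, 4.52, 0, -0.01, 87]

```text
time_s: 23.83
tcp_pos: [0.4435, 0.0221, 0.1998]
ee_rot: [[-0.993, -0.119, 0.001], [-0.119, 0.993, 0.001], [-0.001, 0.0, -1.0]]
wrist_force: [-0.7, 1.4, 0.2]
gripper_width: 0.996
gripper_force: 0.0
```

>>> servo_tool:
  targets:
    - [0, 0, 0, 0, 87]
    - [0, 0, 0, 0, 87]
    - [0, 0, 0, 0, 87]
    - [0, 0, -0.4, 0, 87]
    - [0, 0, -0.8, 0, 87]

```text
time_s: 24.25
tcp_pos: [0.445, 0.0196, 0.1756]
ee_rot: [[-0.993, -0.116, 0.002], [-0.116, 0.993, 0.001], [-0.002, 0.0, -1.0]]
wrist_force: [0.2, -0.2, 0.0]
gripper_width: 1.0
gripper_force: 0.0
```

>>> servo_tool:
  targets:
    - [0, 0, 0, 0, 87]
    - [0, 0, 0, 0, 87]
    - [0, 0, 0, 0, 87]
    - [0, 0, 0, 0, 87]
    - [0, 0, 0, 0, 87]

```text
time_s: 24.67
tcp_pos: [0.4446, 0.0199, 0.1759]
ee_rot: [[-0.993, -0.116, 0.001], [-0.116, 0.993, 0.0], [-0.001, 0.0, -1.0]]
wrist_force: [0.9, -0.4, -0.1]
gripper_width: 1.001
gripper_force: 0.0
```

>>> servo_tool:
  targets:
    - [0, 0, -0.6, 0, 87]
    - [0, 0, -1.3, 0, 87]
    - [0, 0, -2, 0, 87]
    - [0, 0, -2.4, 0, 87]
    - [0, 0, -2.58, 0, 87]

```text
time_s: 25.08
tcp_pos: [0.4433, 0.0196, 0.0965]
ee_rot: [[-0.993, -0.116, -0.003], [-0.116, 0.993, -0.001], [0.003, -0.001, -1.0]]
wrist_force: [-0.7, 0.5, -0.3]
gripper_width: 0.999
gripper_force: 0.0
```

>>> servo_tool:
  targets:
    - [0, 0, 0, 0, 87]
    - [0, 0, 0, 0, 80]
    - [0, 0, 0, 0, 75]
    - [0, 0, 0, 0, 70]
    - [0, 0, 0, 0, 66]

```text
time_s: 25.5
tcp_pos: [0.4446, 0.0201, 0.0987]
ee_rot: [[-0.993, -0.117, 0.002], [-0.117, 0.993, 0.001], [-0.002, 0.0, -1.0]]
wrist_force: [0.3, -0.5, 0.3]
gripper_width: 0.808
gripper_force: 0.0
```

>>> servo_tool:
  targets:
    - [0, 0, 0, 0, 60]
    - [0, 0, 0, 0, 60]
    - [0, 0, 0, 0, 60]
    - [0, 0, 0.05, 0, 60]
    - [0, 0, 0.12, 0, 60]

```text
time_s: 25.92
tcp_pos: [0.4436, 0.0198, 0.1011]
ee_rot: [[-0.993, -0.116, -0.001], [-0.116, 0.993, -0.0], [0.001, -0.0, -1.0]]
wrist_force: [0.2, -0.1, -1.9]
gripper_width: 0.76
gripper_force: 30.0
```

>>> servo_tool:
  targets:
    - [0.03, 0.003, 0, 0, 60]
    - [0.07, 0.007, 0, 0, 60]
    - [0.1, 0.01, 0, 0, 60]
    - [0.135, 0.014, 0, 0, 60]
    - [0.135, 0.014, 0, 0, 60]

```text
time_s: 26.33
tcp_pos: [0.4484, 0.0204, 0.1013]
ee_rot: [[-0.993, -0.117, -0.0], [-0.117, 0.993, -0.0], [0.0, -0.0, -1.0]]
wrist_force: [-0.6, -0.4, -1.6]
gripper_width: 0.755
gripper_force: 30.0
```

>>> servo_tool:
  targets:
    - [0, 0, 0, 0, 60]
    - [0, 0, -0.03, 0, 60]
    - [0, 0, -0.07, 0, 60]
    - [0, 0, -0.1, 0, 60]
    - [0, 0, -0.12, 0, 60]

```text
time_s: 26.75
tcp_pos: [0.4481, 0.0203, 0.0984]
ee_rot: [[-0.993, -0.117, -0.0], [-0.117, 0.993, -0.0], [0.0, -0.0, -1.0]]
wrist_force: [-3.8, 0.6, 9.7]
gripper_width: 0.757
gripper_force: 30.0
```

>>> servo_tool:
  targets:
    - [0, 0, 0, 0, 66]
    - [0, 0, 0, 0, 70]
    - [0, 0, 0, 0, 76]
    - [0, 0, 0, 0, 87]
    - [0, 0, 0, 0, 87]

```text
time_s: 27.17
tcp_pos: [0.4483, 0.0204, 0.0978]
ee_rot: [[-0.993, -0.117, 0.0], [-0.117, 0.993, -0.0], [-0.0, -0.0, -1.0]]
wrist_force: [-0.1, -0.2, -0.5]
gripper_width: 0.939
gripper_force: 0.0
```

>>> servo_tool:
  targets:
    - [0, 0, 0, 0, 87]
    - [0, 0, 0.5, 0, 87]
    - [0, 0, 1.4, 0, 87]
    - [0, 0, 2.4, 0, 87]
    - [0.3, 0.3, 3.3, -0.02, 87]

```text
time_s: 27.58
tcp_pos: [0.4557, 0.0284, 0.1981]
ee_rot: [[-0.995, -0.095, -0.002], [-0.095, 0.995, -0.0], [0.002, -0.0, -1.0]]
wrist_force: [0.7, 0.2, -1.0]
gripper_width: 0.999
gripper_force: 0.0
```

>>> servo_tool:
  targets:
    - [0.6, 0.5, 0.1, -0.03, 87]
    - [1.2, 1.0, 0.1, -0.05, 87]
    - [1.9, 1.5, 0.1, -0.08, 87]
    - [2.6, 2.0, 0.1, -0.1, 87]
    - [3.2, 2.5, 0.1, -0.12, 87]

```text
time_s: 28.0
tcp_pos: [0.5543, 0.1051, 0.1997]
ee_rot: [[-1.0, 0.024, 0.0], [0.024, 1.0, 0.0], [-0.0, 0.0, -1.0]]
wrist_force: [0.6, -0.6, 0.3]
gripper_width: 0.996
gripper_force: 0.0
```

>>> servo_tool:
  targets:
    - [0.7, 0.6, 0, -0.03, 87]
    - [1.4, 1.2, 0, -0.06, 87]
    - [2.1, 1.8, 0, -0.09, 87]
    - [2.8, 2.3, 0, -0.12, 87]
    - [3.12, 2.58, 0, -0.127, 87]

```text
time_s: 28.42
tcp_pos: [0.6488, 0.1834, 0.1987]
ee_rot: [[-0.989, 0.15, 0.0], [0.15, 0.989, -0.0], [-0.0, -0.0, -1.0]]
wrist_force: [-0.7, 1.1, 0.4]
gripper_width: 0.999
gripper_force: 0.0
```

>>> servo_tool:
  targets:
    - [0, 0, 0, 0, 87]
    - [0, 0, -0.4, 0, 87]
    - [0, 0, -0.9, 0, 87]
    - [0, 0, -0.9, 0, 87]
    - [0, 0, -0.9, 0, 87]

```text
time_s: 28.83
tcp_pos: [0.6459, 0.181, 0.1721]
ee_rot: [[-0.989, 0.15, -0.002], [0.15, 0.989, -0.001], [0.002, -0.002, -1.0]]
wrist_force: [0.2, -0.5, -1.0]
gripper_width: 0.996
gripper_force: 0.0
```

>>> servo_tool:
  targets:
    - [0, 0, 0, 0, 87]
    - [0, 0, 0, 0, 87]
    - [0, 0, 0, 0, 87]
    - [0, 0, 0, 0, 87]
    - [0, 0, 0, 0, 87]

```text
time_s: 29.25
tcp_pos: [0.6469, 0.1818, 0.1735]
ee_rot: [[-0.989, 0.15, 0.001], [0.15, 0.989, 0.0], [-0.001, 0.001, -1.0]]
wrist_force: [-0.6, -0.2, 0.1]
gripper_width: 0.999
gripper_force: 0.0
```

Descend to 0.0965, grip, lift 3 mm, shift 2.7 mm along the tote, lower.

>>> servo_tool:
  targets:
    - [0, 0, -0.6, 0, 87]
    - [0, 0, -1.3, 0, 87]
    - [0, 0, -2, 0, 87]
    - [0, 0, -2.4, 0, 87]
    - [0, 0, -2.55, 0, 87]

```text
time_s: 29.67
tcp_pos: [0.6456, 0.1812, 0.0939]
ee_rot: [[-0.989, 0.15, -0.004], [0.15, 0.989, -0.002], [0.004, -0.002, -1.0]]
wrist_force: [-0.4, 0.6, 0.2]
gripper_width: 1.002
gripper_force: 0.0
```

>>> servo_tool:
  targets:
    - [0, 0, 0, 0, 87]
    - [0, 0, 0, 0, 80]
    - [0, 0, 0, 0, 75]
    - [0, 0, 0, 0, 70]
    - [0, 0, 0, 0, 66]

```text
time_s: 30.08
tcp_pos: [0.6473, 0.182, 0.0976]
ee_rot: [[-0.989, 0.15, 0.002], [0.15, 0.989, 0.001], [-0.002, 0.001, -1.0]]
wrist_force: [-0.4, 0.3, -0.8]
gripper_width: 0.812
gripper_force: 0.0
```

>>> servo_tool:
  targets:
    - [0, 0, 0, 0, 60]
    - [0, 0, 0, 0, 60]
    - [0, 0, 0, 0, 60]
    - [0, 0, 0.05, 0, 60]
    - [0, 0, 0.12, 0, 60]

```text
time_s: 30.5
tcp_pos: [0.6462, 0.1815, 0.0993]
ee_rot: [[-0.989, 0.15, -0.002], [0.15, 0.989, -0.0], [0.002, -0.001, -1.0]]
wrist_force: [0.3, -0.1, -2.0]
gripper_width: 0.75
gripper_force: 30.0
```

>>> servo_tool:
  targets:
    - [0.03, -0.004, 0, 0, 60]
    - [0.06, -0.008, 0, 0, 60]
    - [0.09, -0.013, 0, 0, 60]
    - [0.09, -0.013, 0, 0, 60]
    - [0.09, -0.013, 0, 0, 60]

```text
time_s: 30.92
tcp_pos: [0.6494, 0.1812, 0.0997]
ee_rot: [[-0.989, 0.15, -0.0], [0.15, 0.989, -0.0], [0.0, -0.0, -1.0]]
wrist_force: [-0.6, 0.6, -2.1]
gripper_width: 0.758
gripper_force: 30.0
```

>>> servo_tool:
  targets:
    - [0, 0, 0, 0, 60]
    - [0, 0, -0.03, 0, 60]
    - [0, 0, -0.07, 0, 60]
    - [0, 0, -0.1, 0, 60]
    - [0, 0, -0.12, 0, 60]

```text
time_s: 31.33
tcp_pos: [0.6495, 0.1813, 0.0972]
ee_rot: [[-0.989, 0.149, 0.0], [0.149, 0.989, -0.0], [-0.0, -0.0, -1.0]]
wrist_force: [-3.7, -0.1, 5.2]
gripper_width: 0.755
gripper_force: 30.0
```

>>> servo_tool:
  targets:
    - [0, 0, 0, 0, 66]
    - [0, 0, 0, 0, 70]
    - [0, 0, 0, 0, 76]
    - [0, 0, 0, 0, 87]
    - [0, 0, 0, 0, 87]

```text
time_s: 31.75
tcp_pos: [0.6495, 0.1813, 0.0961]
ee_rot: [[-0.989, 0.15, -0.0], [0.15, 0.989, -0.0], [0.0, -0.0, -1.0]]
wrist_force: [-0.1, -0.1, 0.0]
gripper_width: 0.937
gripper_force: 0.0
```

>>> servo_tool:
  targets:
    - [0, 0, 0, 0, 87]
    - [0, 0, 0.5, 0, 87]
    - [0, 0, 1.4, 0, 87]
    - [0, 0, 2.4, 0, 87]
    - [0, -0.3, 3.5, 0, 87]

```text
time_s: 32.17
tcp_pos: [0.649, 0.1731, 0.2012]
ee_rot: [[-0.989, 0.148, -0.002], [0.148, 0.989, -0.001], [0.002, -0.001, -1.0]]
wrist_force: [0.2, 0.3, 0.4]
gripper_width: 1.002
gripper_force: 0.0
```

>>> servo_tool:
  targets:
    - [0, -1.2, 0, 0, 87]
    - [0, -2.4, 0, 0, 87]
    - [0, -3.6, 0, 0, 87]
    - [0, -4.8, 0, 0, 87]
    - [0, -6, 0, 0, 87]

```text
time_s: 32.58
tcp_pos: [0.6492, -0.0091, 0.2015]
ee_rot: [[-0.989, 0.149, 0.0], [0.149, 0.989, 0.0], [-0.0, 0.0, -1.0]]
wrist_force: [-0.3, -0.7, 0.5]
gripper_width: 0.996
gripper_force: 0.0
```

>>> servo_tool:
  targets:
    - [0, -1.2, 0, 0, 87]
    - [0, -2.4, 0, 0, 87]
    - [0, -3.6, 0, 0, 87]
    - [0, -4.8, 0, 0, 87]
    - [0, -6, 0, 0, 87]

```text
time_s: 33.0
tcp_pos: [0.6493, -0.1894, 0.2014]
ee_rot: [[-0.989, 0.15, 0.0], [0.15, 0.989, -0.0], [-0.0, 0.0, -1.0]]
wrist_force: [1.3, -0.7, -0.3]
gripper_width: 0.997
gripper_force: 0.0
```

>>> servo_tool:
  targets:
    - [-0.4, -1.2, 0, 0, 87]
    - [-0.8, -2.4, 0, 0, 87]
    - [-1.2, -3.6, 0, 0, 87]
    - [-1.6, -4.8, 0, 0, 87]
    - [-2, -6, 0, 0, 87]

```text
time_s: 33.42
tcp_pos: [0.5887, -0.3693, 0.2013]
ee_rot: [[-0.989, 0.15, 0.0], [0.15, 0.989, 0.0], [-0.0, 0.0, -1.0]]
wrist_force: [0.8, 0.3, -0.6]
gripper_width: 0.997
gripper_force: 0.0
```

```bash
python3 e.py; python3 -c "
from station import r
import cv2
cv2.imwrite('pics/end.png',r.capture('top')['pixels'][:,:,::-1])"
```

```text
top blue base/stack [+x -x +y -y] [ 60.9 -61.9  35.2 -35.7] [ 60.7 -60.2  35.7 -34.8] diff [-0.1  1.7  0.5  0.9]
top yellow base/stack [+x -x +y -y] [ 61.7 -63.4  35.4 -35.7] [ 61.3 -71.3  36.6 -33.5] diff [-0.5 -7.9  1.2  2.2]
top green base/stack [+x -x +y -y] [ 60.5 -61.9  32.5 -39. ] [ 60.  -68.8  31.7 -45.7] diff [-0.6 -6.9 -0.8 -6.6]
scene blue base/stack [+x -x +y -y] [102.6 -51.4  49.6 -30.8] [143.8 -52.9  70.2 -31.2] diff [41.2 -1.5 20.6 -0.4]
scene yellow base/stack [+x -x +y -y] [ 94.6 -54.5  55.  -35.2] [125.4 -55.2  78.7 -34. ] diff [30.8 -0.7 23.6  1.2]
scene green base/stack [+x -x +y -y] [ 82.7 -51.2  49.2 -28.4] [105.8 -51.1  70.  -29.1] diff [23.   0.1 20.7 -0.7]
```

View pics/end.png

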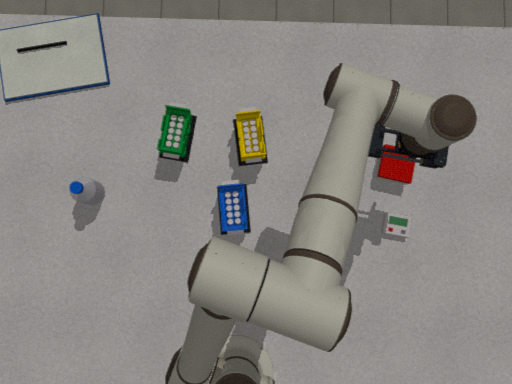

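All three stacks are within about 1–1.5 mm of square: green at (177,133), yellow at (250,137), blue at (233,208). The bottle, timer and freezer box have not moved, and the arm is clear.

```bash
python3 -c "
from station import r
print(r.finish_job())"
```

```text
the job is handed in; nothing more can be done
None
```

All three loose totes are stacked end for end on the base of their own colour, within about 1.5 mm of square by the cameras; the bottle, timer and freezer box were left where they stood, and the job was handed in at about 34 s.

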